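# Hold a tube slanted before the ruled viewing panel

### The job

Check a tube for sediment: take the wide ruled panel out of the wire store and slide it, upright, fully home into the grooves of the viewing stand, and let go of it. Then draw the tube that stands cap up out of its rack and hold it raised, clear of everything, a hand's width (about 10 cm) in front of the middle of the panel, cap end higher and leaning sideways along the panel's face about halfway between upright and lying (45 degrees). Finish still holding it there, still; leave the narrow panel, the two upside-down tubes and everything else where they are.

Things in the scene. Friction and masses are not known exactly. Their poses are not given: they have to be found in the camera images.
- ruled_panel: White plastic panel 6 mm thick (its x), 130 wide (its y), 130 tall (its z), 0.12 kg, five black horizontal lines on each face. Both faces are alike, so a half turn does not matter. Starts standing in one of the two outer slots of the wire store, perhaps leaning 4 degrees. Origin: middle of its lower edge; its upper edge is at z = 130 mm.
- narrow_panel: Plain white panel like the ruled one but only 90 mm wide and without lines (6 thick, 130 tall), in the other outer slot of the store, 88 mm away; stays there. Origin: middle of its lower edge.
- store: Steel wire store, 136 x 72 mm, 54 high, fixed. Slots at x = -44, 0 and +44 mm of its frame, each running along its y, 10 mm wide between bent wires that reach up to z = 54 mm; the panels stand on wires at z = 12 mm. Origin: middle of its underside.
- stand_slot (a point): Where the middle of the panel's lower edge belongs: top of the stand's sill, 35 mm above the bench. x: through the panel, away from the robot (viewing side is -x); y along the panel; z up. Grooves in two uprights: 8 mm wide (x), 133 mm from bottom to bottom (y), 10 mm deep, reaching 90 mm above this point, with flared mouths (about 21 mm wide, 145 mm apart) to 103 mm.
- stand: Aluminium viewing stand, fixed: base plate 8 mm thick, from x = -54 to 46 mm and y = -84 to 84 mm, with two grooved uprights up to 138 mm high at y = -70 and 70 mm (each 75 mm from the middle at most) and a sill 35 mm high between them. Origin: underside, below stand_slot, same axes.
- tube_holder: Grey plastic one-row rack, 62 x 176 mm, 56 high, fixed. Three 37 mm round holes at y = -58, 0, 58 mm of its frame; tubes stand on its floor at z = 6 mm. Origin: middle of its underside.
- full_tube: The tube to check: 50 ml tube, 114 mm long, 34 mm across (cap 35 mm), 0.05 kg, standing cap up in one of the three holes, so that its uppermost 50 mm stand out of the rack. Origin: middle of the cap's end face (now the top); its z axis runs from the cap to the foot, so it points down now.
- tube_middle (a point): Point on the axis of that tube halfway along it, 57 mm from the cap's end face; axes as the tube.
- tube_foot (a point): Centre of that tube's foot, 114 mm from the cap's end face; axes as the tube.
- empty_tube_a: Like tube standing upside down on its cap in another hole, conical end up; stays. Origin: its lower end, z up.
- empty_tube_b: Like tube standing upside down on its cap in another hole, conical end up; stays. Origin: its lower end, z up.
- timer: White lab timer 66 x 66 x 17 mm lying flat on the bench in front of the stand; stays. Origin: middle of its underside.
- boat: White weighing boat 70 x 70 x 18 mm at the back; stays. Origin: middle of its underside.
- buffer: White bottle with blue cap, 56 across, 105 high, at the back; stays. Origin: middle of its underside.
There are look-alikes about, which are no part of the job. Leave any blue look-alike of the full_tube alone.

How it is judged:
On the way, in this order (a step that is already met when the one before it is completed fails the run):
1. the ruled panel is fully home in the grooves of the stand, and let go (horizontal distance between ruled_panel and stand_slot below 0.004 m and z of ruled_panel in the frame of stand_slot between -0.004 and 0.004 m and angle between the z axis of ruled_panel and the z axis of stand_slot, either way round below 0.05 rad and angle between the x axis of ruled_panel and the x axis of stand_slot, either way round below 0.06 rad and contact force between the fingers and ruled_panel below 0.05 N), for 0.2 s.
2. the tube is drawn out of its rack by the gripper (z of tube_foot in the frame of tube_holder above 0.058 m and contact force between the fingers and full_tube above 1 N), for 0.1 s.
At the end, for the whole second after the job is handed in: Panel home in the stand (4 mm, 3 deg) and let go; tube held still, cap end higher, 28-62 deg from upright, within 20 deg of the panel's plane, its middle 50-160 mm before the panel, 40 mm of its middle, 75-180 mm high, foot over 30 mm high, touching nothing else; the rest within 30 mm (all of step 1 and angle between full_tube's own z axis and vertical between 2.05949 and 2.6529 rad and angle between the z axis of full_tube and the x axis of stand_slot, either way round above 1.22173 rad and x of tube_middle in the frame of stand_slot between -0.16 and -0.05 m and y of tube_middle in the frame of stand_slot between -0.04 and 0.04 m and height (world z) of tube_middle between 0.075 and 0.18 m and height (world z) of tube_foot above 0.03 m and contact force between the fingers and full_tube above 1 N and linear speed of full_tube below 0.02 m/s and contact force between full_tube and tube_holder below 0.05 N and contact force between full_tube and stand below 0.05 N and contact force between full_tube and ruled_panel below 0.05 N and distance of each of narrow_panel, empty_tube_a, empty_tube_b, timer, boat, buffer from where it was at the start of the episode below 0.03 m); the arm keeps its last pose, push and grip.
It fails at once if a bystander is shifted or knocked over (distance of any of narrow_panel, empty_tube_a, empty_tube_b, timer, boat, buffer from where it was at the start of the episode above 0.03 m).
It fails at once if the full tube is turned foot up (angle between full_tube's own z axis and vertical below 1.309 rad).
It also fails if it takes over 58 s, if anything falls off the work surface, if the arm or the gripper's body presses on something with over 40 N, if the wrist force passes 120 N, or if a joint passes its speed limit or range.

### The arm

A 7-joint arm with a two-finger parallel gripper is mounted at the origin on a cart in front of the work surface, level with it; the furniture and walls round the work are solid. World frame = base frame: x ahead of the robot, y to its left, z up, the work surface at z = 0. Lengths are in m, angles in rad, forces in N, time in s.
With the tool pointing down it reaches from about 0.4 to 0.875 m from the base axis. Payload 19.3 kg.
Tool frame: the origin (TCP) lies at the very end of the fingers, on their centre line; the grasp point (between the pads) lies 19 mm behind it; z points along the fingers, y is the line along which they close (so a half turn about z gives the same grasp; the last joint's range is limited). The gripper opens to 85 mm and grips with 20 to 120 N. Pads are 22 mm wide; open, the fingers measure 114 mm over their backs; the gripper's body (76 mm by 85 mm) begins 54 mm behind the grasp point. The pads swing forward as they close: fully open they stand 13 mm farther back than shut.
Start: joints at [-1.206, 0.521, -0.036, 1.599, 0.021, 1.021, -0.113], TCP at [0.263, 0.567, 0.231] pointing down, gripper open.
Joint ranges: [-2.91, 2.91], [-0.3, 2.13], [-1.5, 1.42], [0.17, 2.43], [-1.26, 4.41], [0.16, 1.93], [-2.52, 2.52]. Speed limits (rad/s): [1.89, 1.89, 2.39, 2.39, 3.01, 3.01, 3.01].

### API

Orientations are given as [roll, pitch, yaw] about the fixed x, y, z axes, in that order (R = Rz(yaw) Ry(pitch) Rx(roll)).
In Python, from workcell import bot gives the robot as it stands. The module is installed in compiled form; this text tells all that it offers.
- The arm moves only by the tool apply_moves, never from a script. Its arguments are lists of equal length, an entry for each row: "claw": the finger opening in m, from 0 to 0.0854; "xyz": the shift along the tool's x, y, z in m, a list of three; "twist": the turn, a rotation vector about the tool's x, y, z in rad, a list of three. A call has 1 to 20 rows; each row shifts and turns the commanded pose from where the row before left it, along the tool's axes as they then stand; what a row does not reach is not made up. A row lasts 1/10 s, in which the tool goes at most 50 mm and 8.59 degrees, less where a joint would pass 70% of its speed; a pose out of reach is approached as far as the arm can. A call with a gripper value outside its range is refused whole. The fingers move at their own pace and stop on an object; "force" is the grip in N (left out, the last holds). Time passes only in rows, so rows that do not move let the fingers close. It gives the time, the measured TCP pose, the force, the opening and the grip force at its end, in the units of the state.
- bot.observe(): the state, without advancing time (a new reading comes with each control period).
- bot.grab_frame(name): name is "scene" or "top" or "wrist"; returns a dict with "img" (480x640x3 uint8, red, green, blue), "vfov" (degrees; the focal length in pixels is half the picture's height over the tangent of half this angle, whatever the lens; pixels are square), "cx", "cy" (the principal point, pixels), "view" (4x4, takes a point from world to camera coordinates). Camera axes: x right, y up, looking along -z (the intrinsics and any distortion apply to the point x, -y, -z); pixel columns grow to the right and rows downward; lengths in m; the calibration is good to about 2 mm. A picture is of the moment at which its call begins. There is no depth.
- bot.job_done(): hands the job in; it is judged then, once.
Trained networks look in the newest picture that a camera, given by its name, has taken for a name from the list of things; names that differ only in an ending like _2 or _b are one class to them, and where a whole thing is asked for, a point or a joint stands for the part that bears it (a point fixed in the world has none). Each returns a list of dicts, best first, with "score" (0 to 1); they miss things now and then, are a little off and sometimes report something else, mostly with a low value. They report only what shows in the picture. A call takes as long as a camera call. They do not tell look-alikes from the thing itself.
- bot.find_in(camera, query): "position" ([x, y, z] in m, in world coordinates, good to about 4 mm: the middle of the surface that is visible of it).
The state is a dict: "clock": time; "qpos": joint angles; "qd": joint speeds; "joint_efforts": joint torques, N m; "position": TCP position; "tool_rot": TCP orientation; "force": force on the tool from outside, world axes, zero at the start; "moment": the same for the moment, N m; "grip_width": finger opening in m; "finger_force": force on a finger pad.
Only numpy, scipy, OpenCV 4.12 (cv2) and the standard library are available. Lean on these libraries where they do the work, as an engineer would, in place of code of your own. Each camera call takes 0.05 s, during which the arm holds its last target. There are 200 camera calls.

## Working session

There is one attempt and no reset: what is moved stays moved. The work goes in short steps, Python scripts to look and compute and a tool call to move; the robot and the scene stay as the last step left them, time stands still between calls to the robot, and variables do not carry over. Pictures are saved under pics/ and viewed, at most 10 in all, crops included, and the job is handed in when it is done.

Besides the shell and the picture viewer there is one more tool, called after "Call:" in YAML: its name, and indented under it one key for each argument. apply_moves: Moves the arm, as the interface text tells. Its arguments: {"type":"object","properties":{"claw":{"type":"array"},"xyz":{"type":"array"},"twist":{"type":"array"},"force":{"type":"number"}},"required":["claw","xyz","twist"]}

```bash
mkdir -p pics; cat > h.py <<'E'
import numpy as np, cv2
from scipy.spatial.transform import Rotation as R
from workcell import bot
def proj(f,p):
    v=np.array(f["view"])@np.append(p,1); F=240/np.tan(np.radians(f["vfov"])/2)
    return np.array([f["cx"]+F*v[0]/-v[2], f["cy"]+F*-v[1]/-v[2]])
def unproj(f,uv,z):
    V=np.array(f["view"]); F=240/np.tan(np.radians(f["vfov"])/2)
    d=V[:3,:3].T@np.array([(uv[0]-f["cx"])/F,-(uv[1]-f["cy"])/F,-1]); c=-V[:3,:3].T@V[:3,3]
    return c+d*(z-c[2])/d[2]
def save(f,n): cv2.imwrite(f"pics/{n}.png",f["img"][:,:,::-1])
E
python3 - <<'E'
from h import *
fs={n:bot.grab_frame(n) for n in("scene","top")}
for n,f in fs.items():
    print(n,[k for k in f],f["vfov"],f["cx"],f["cy"]); save(f,n+"0")
    for q in "ruled_panel narrow_panel store stand tube_holder full_tube empty_tube_a timer boat buffer".split():
        print(q,[(np.round(d["position"],3).tolist(),round(d["score"],2),proj(f,d["position"]).round().tolist()) for d in bot.find_in(n,q)])
s=bot.observe();print({k:np.round(s[k],3).tolist() for k in s})
img=np.hstack([fs["scene"]["img"],fs["top"]["img"]]);
E
```

```text
scene ['img', 'vfov', 'cx', 'cy', 'view'] 42.49720361318732 318.43547915795074 230.06298214499418
ruled_panel [([0.523, 0.279, 0.086], 0.69, [254.0, 160.0])]
narrow_panel [([0.436, 0.266, 0.089], 0.56, [221.0, 174.0])]
store [([0.481, 0.256, 0.029], 0.96, [244.0, 191.0]), ([0.488, -0.308, 0.098], 0.75, [385.0, 353.0])]
stand [([0.632, 0.224, 0.064], 0.74, [307.0, 167.0]), ([0.553, -0.019, 0.006], 0.59, [330.0, 263.0]), ([0.428, -0.005, 0.018], 0.18, [274.0, 277.0])]
tube_holder [([0.481, -0.324, 0.056], 0.67, [385.0, 375.0])]
full_tube [([0.481, -0.246, 0.106], 0.76, [362.0, 326.0]), ([0.474, -0.166, 0.084], 0.6, [335.0, 303.0]), ([0.388, -0.3, 0.086], 0.57, [331.0, 379.0])]
empty_tube_a [([0.497, -0.363, 0.096], 0.77, [408.0, 376.0]), ([0.523, 0.283, 0.086], 0.74, [253.0, 160.0]), ([0.485, -0.303, 0.098], 0.66, [382.0, 352.0])]
timer [([0.43, -0.005, 0.016], 0.78, [275.0, 277.0])]
boat [([0.627, -0.253, 0.0], 0.57, [424.0, 330.0])]
buffer [([0.627, 0.223, 0.065], 0.72, [306.0, 167.0]), ([0.43, -0.003, 0.019], 0.63, [274.0, 276.0])]
top ['img', 'vfov', 'cx', 'cy', 'view'] 53.39366041
[... 484 characters left out ...]
), ([0.502, -0.351, 0.103], 0.27, [465.0, 253.0])]
empty_tube_a [([0.503, -0.352, 0.104], 0.81, [465.0, 253.0]), ([0.494, -0.294, 0.101], 0.8, [441.0, 256.0])]
timer [([0.437, 0.004, 0.022], 0.82, [319.0, 282.0])]
boat [([0.626, -0.257, 0.004], 0.81, [417.0, 210.0])]
buffer [([0.635, 0.232, 0.08], 0.59, [228.0, 203.0])]
{'clock': 1.1, 'qpos': [-1.206, 0.521, -0.036, 1.599, 0.021, 1.021, -0.113], 'qd': [0.002, -0.001, 0.0, -0.0, 0.0, 0.001, 0.001], 'joint_efforts': [-0.001, -92.685, 1.978, -37.025, 0.018, 0.002, -0.0], 'position': [0.263, 0.567, 0.231], 'tool_rot': [-3.142, 0.0, 2.707], 'force': [0.397, -0.816, 0.364], 'moment': [0.078, 0.002, 0.002], 'finger_force': 0.0, 'grip_width': 0.085}
```

View images.

View pics/scene0.png

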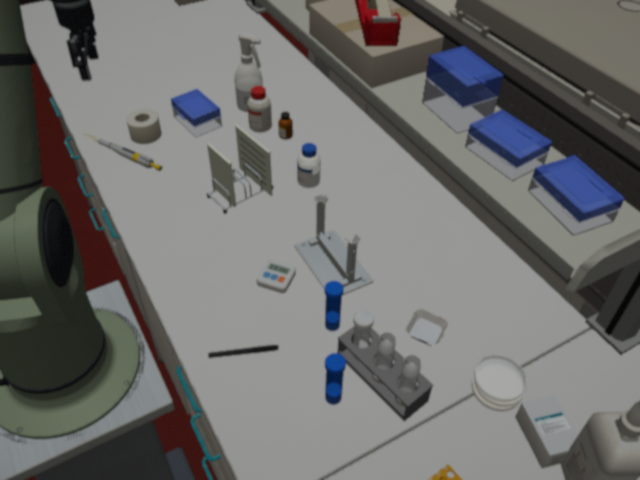

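View pics/top0.png

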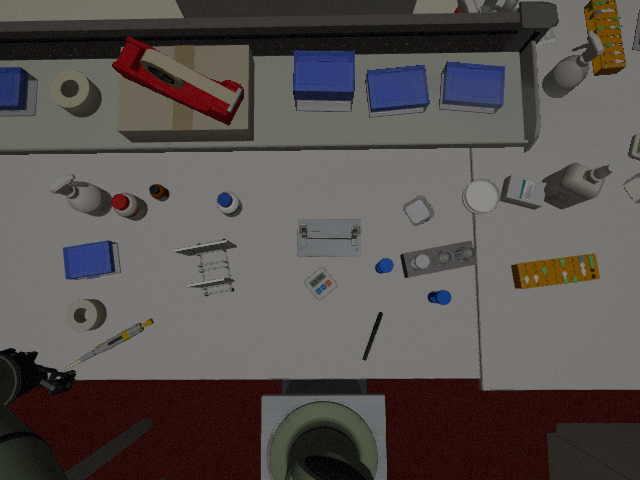

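Candidates. Panel: wide lined panel at scene (254,158) / top (206,246), versus plain narrow one at (221,175) / (210,285). Tube: white cap-up tube in the rack at scene (363,327) / top (422,261), versus two upside-down tubes at (385,350) and (409,373) and blue look-alikes at (333,305) and (335,378). I choose the lined back panel and the white-capped rack tube. One close crop to check.

```bash
python3 - <<'E'
import cv2,numpy as np
a=cv2.imread("pics/scene0.png")
c=lambda x,y:cv2.resize(a[y:y+120,x:x+100],None,fx=4,fy=4,interpolation=cv2.INTER_CUBIC)
cv2.imwrite("pics/crop0.png",np.hstack([c(195,115),c(335,295)]))
E
```

```text
(no output)
```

View pics/crop0.png

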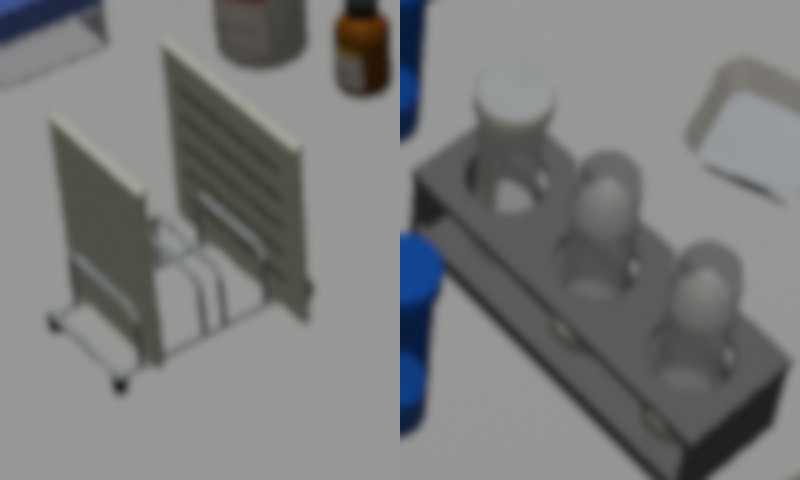

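Call:
apply_moves:
  claw: [0.085,0.085,0.085,0.085,0.085,0.085,0.085,0.085,0.085,0.085,0.085,0.085,0.085,0.085,0.085,0.085,0.085,0.085,0.085,0.085]
  xyz:
    - [0,0,-0.01]
    - [0,0,-0.01]
    - [0,0,-0.01]
    - [0,0,-0.01]
    - [0,0,-0.01]
    - [0,0,-0.01]
    - [0,0,-0.01]
    - [0,0,-0.01]
    - [-0.029,0.022,0]
    - [-0.029,0.022,0]
    - [-0.029,0.022,0]
    - [-0.029,0.022,0]
    - [-0.029,0.022,0]
    - [-0.029,0.022,0]
    - [-0.029,0.022,0]
    - [-0.029,0.022,0]
    - [-0.029,0.022,0]
    - [-0.029,0.022,0]
    - [0,0,0]
    - [0,0,0]
  twist:
    - [0,0,0.142]
    - [0,0,0.142]
    - [0,0,0.142]
    - [0,0,0.142]
    - [0,0,0.142]
    - [0,0,0.142]
    - [0,0,0.142]
    - [0,0,0.142]
    - [0,0,0]
    - [0,0,0]
    - [0,0,0]
    - [0,0,0]
    - [0,0,0]
    - [0,0,0]
    - [0,0,0]
    - [0,0,0]
    - [0,0,0]
    - [0,0,0]
    - [0,0,0]
    - [0,0,0]

```text
clock: 3.1
position: [0.4836, 0.2764, 0.3113]
tool_rot: [3.142, -0.0, 1.569]
force: [-1.5, 0.3, -0.3]
grip_width: 0.0855
finger_force: 0.0
```

The crop confirms both choices: the wide panel with lines is at crop (235,150), the cap-up tube at crop (512,100). Next I look with the wrist camera.

```bash
python3 - <<'E'
from h import *
f=bot.grab_frame("wrist"); save(f,"w1")
V=np.array(f["view"]); print(f["vfov"],f["cx"],f["cy"]); print("cam",(-V[:3,:3].T@V[:3,3]).round(3)); print(V[:3,:3].round(2))
for q in ("ruled_panel","narrow_panel","store"):
    print(q,[(np.round(d["position"],3).tolist(),round(d["score"],2),proj(f,d["position"]).round().tolist()) for d in bot.find_in("wrist",q)])
E
```

```text
70.4897136603631 317.75895832695664 245.06398435361996
cam [0.483 0.35  0.452]
[[ 1.   -0.    0.  ]
 [ 0.    0.96 -0.29]
 [-0.    0.29  0.96]]
ruled_panel [([0.521, 0.295, 0.137], 0.72, [358.0, 203.0])]
narrow_panel [([0.442, 0.278, 0.12], 0.62, [276.0, 217.0])]
store [([0.486, 0.286, 0.05], 0.77, [320.0, 198.0])]
```

View pics/w1.png

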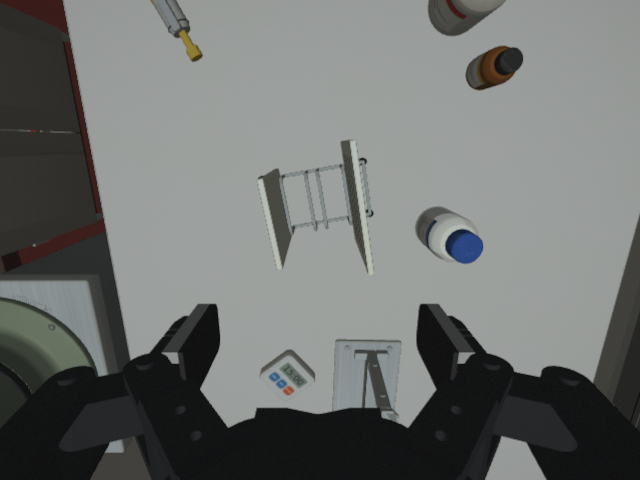

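The wrist view shows the ruled panel's upper edge from (349,141) to (371,273) and the narrow panel's from (263,178) to (281,268). The stand starts at about (368,340).

```bash
python3 - <<'E'
from h import *
a=cv2.imread("pics/w1.png")
g=cv2.cvtColor(a,cv2.COLOR_BGR2GRAY)
for r in (150,170,190,210,230,250,265): print(r,g[r,338:385].tolist())
cv2.imwrite("pics/c1.png",cv2.resize(np.hstack([a[130:285,320:400],a[330:420,320:410].repeat(1,0) if 0 else a[265:420,320:400]]),None,fx=3.8,fy=3.8,interpolation=cv2.INTER_CUBIC))
E
```

```text
150 [160, 159, 159, 130, 88, 75, 76, 75, 75, 76, 75, 76, 81, 153, 182, 186, 187, 186, 171, 127, 149, 159, 159, 158, 158, 159, 158, 159, 158, 159, 159, 159, 159, 158, 159, 158, 158, 158, 158, 159, 159, 158, 158, 159, 159, 158, 158]
170 [160, 159, 159, 124, 120, 122, 96, 76, 65, 66, 71, 67, 66, 68, 74, 99, 159, 183, 186, 186, 185, 172, 161, 159, 129, 131, 134, 131, 152, 158, 158, 159, 158, 159, 158, 159, 159, 159, 159, 159, 159, 158, 158, 159, 159, 159, 159]
190 [160, 159, 160, 159, 160, 159, 134, 132, 135, 112, 81, 65, 60, 70, 61, 56, 69, 75, 126, 169, 184, 186, 186, 182, 161, 158, 159, 136, 133, 134, 126, 151, 158, 159, 158, 159, 158, 158, 159, 159, 159, 159, 159, 159, 158, 159, 158]
210 [159, 159, 159, 159, 159, 159, 159, 159, 159, 134, 132, 134, 109, 74, 61, 57, 71, 58, 49, 70, 75, 145, 177, 185, 186, 186, 175, 124, 64, 29, 116, 134, 138, 84, 120, 153, 159, 159, 159, 159, 159, 159, 159, 159, 158, 159, 159]
230 [159, 159, 159, 160, 160, 159, 160, 160, 159, 160, 159, 159, 160, 159, 158, 131, 82, 66, 58, 71, 65, 59, 71, 72, 151, 181, 186, 186, 186, 173, 151, 155, 159, 159, 159, 159, 159, 159, 158, 159, 159, 159, 159, 158, 159, 158, 159]
250 [159, 158, 159, 159, 159, 158, 159, 158, 159, 159, 158, 159, 158, 159, 159, 158, 159, 159, 159, 159, 151, 102, 75, 75, 67, 73, 72, 151, 182, 186, 186, 185, 168, 160, 159, 159, 159, 159, 159, 159, 159, 159, 159, 159, 159, 158, 159]
265 [159, 159, 159, 159, 159, 159, 159, 159, 159, 159, 159, 159, 159, 159, 159, 159, 159, 159, 159, 159, 159, 159, 159, 159, 159, 159, 144, 97, 68, 152, 182, 186, 185, 185, 173, 162, 159, 159, 160, 159, 158, 159, 159, 159, 159, 159, 159]
```

View pics/c1.png

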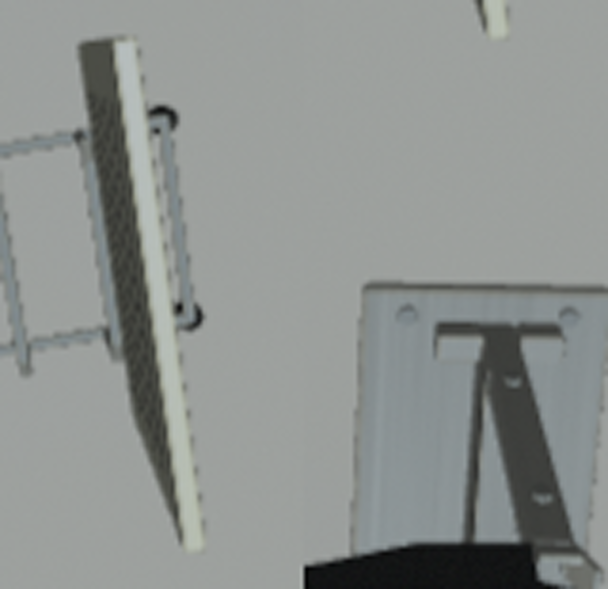

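```bash
cat >> h.py <<'E'
def strip(f,box,z,thr=172):
    x0,y0,x1,y1=box; g=cv2.cvtColor(f["img"],cv2.COLOR_RGB2GRAY)[y0:y1,x0:x1]
    n,l,st,_=cv2.connectedComponentsWithStats((g>thr).astype(np.uint8)); k=1+st[1:,4].argmax()
    p=np.argwhere(l==k)[:,::-1]+[x0,y0]; w=np.array([unproj(f,q,z)[:2] for q in p])
    m,ev=w.mean(0),np.linalg.eigh(np.cov(w.T))[1][:,1]; s=(w-m)@ev; t=(w-m)@[-ev[1],ev[0]]
    if ev[1]<0: ev=-ev; s=-s
    c=m+ev*(s.max()+s.min())/2
    return dict(mid=c.round(4),dir=ev.round(4),ang=np.degrees(np.arctan2(ev[1],ev[0])).round(2),len=np.ptp(s).round(4),thick=(t.std()*12**.5).round(4))
E
python3 - <<'E'
from h import *
f=bot.grab_frame("wrist")
print(strip(f,(335,135,390,280),.142)); print(strip(f,(250,165,295,275),.142))
E
```

```text
{'mid': array([0.5246, 0.2884]), 'dir': array([-0.1712,  0.9852]), 'ang': np.float64(99.86), 'len': np.float64(0.1272), 'thick': np.float64(0.0039)}
{'mid': array([0.4384, 0.2746]), 'dir': array([-0.1709,  0.9853]), 'ang': np.float64(99.84), 'len': np.float64(0.0872), 'thick': np.float64(0.0039)}
```

Call:
apply_moves:
  claw: [0.085,0.085,0.085,0.085,0.085,0.085,0.085,0.085,0.085,0.085]
  xyz:
    - [-0.036,0.008,0]
    - [-0.036,0.008,0]
    - [-0.036,0.008,0]
    - [-0.036,0.008,0]
    - [-0.036,0.008,0]
    - [-0.036,0.008,0]
    - [-0.036,0.008,0]
    - [-0.036,0.008,0]
    - [0,0,0]
    - [0,0,0]
  twist:
    - [0,0,0]
    - [0,0,0]
    - [0,0,0]
    - [0,0,0]
    - [0,0,0]
    - [0,0,0]
    - [0,0,0]
    - [0,0,0]
    - [0,0,0]
    - [0,0,0]

```text
clock: 4.35
position: [0.5473, -0.0112, 0.3112]
tool_rot: [-3.141, -0.0, 1.57]
force: [-0.9, 0.9, -0.9]
grip_width: 0.085
finger_force: 0.0
```

```bash
python3 - <<'E'
from h import *
f=bot.grab_frame("wrist"); save(f,"w2"); np.save("w2view.npy",dict(f),allow_pickle=True)
print(bot.observe()["position"],[(np.round(d["position"],3).tolist(),round(d["score"],2)) for d in bot.find_in("wrist","stand")])
E
```

```text
[ 0.54720627 -0.01024941  0.31118075] [([0.556, -0.02, 0.008], 0.81), ([0.627, -0.265, 0.004], 0.24)]
```

View pics/w2.png

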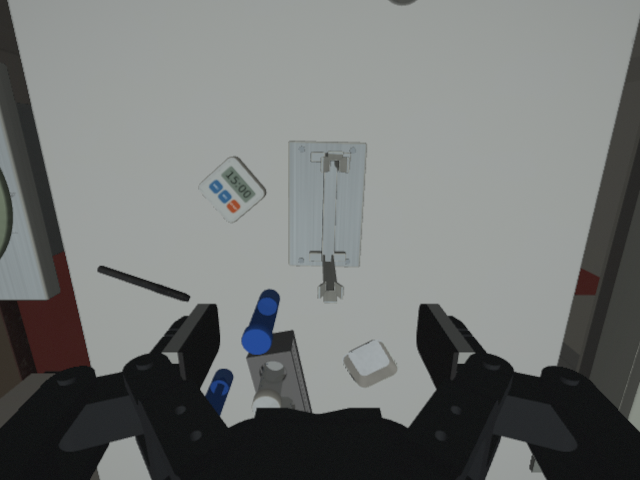

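The wrist view shows the stand: base plate corners at about (289,141), (367,143), (361,267), (290,266), uprights at (336,158) and (330,291). The timer is at (232,190). The white cap at (265,400) is the full tube. I'll refine the plate edges and compute the slot pose.

```bash
cat > st.py <<'E'
from h import *
f=np.load("w2view.npy",allow_pickle=True).item()
g=cv2.GaussianBlur(cv2.cvtColor(f["img"],cv2.COLOR_RGB2GRAY),(3,3),0).astype(np.float32)
C=np.array([(289,141),(367,143),(361,267),(290,266)],float)
from scipy.ndimage import map_coordinates as mc
cen=C.mean(0); L=[]
for i in range(4):
    a,b=C[i],C[(i+1)%4]; d=(b-a)/np.linalg.norm(b-a); n=np.array([-d[1],d[0]]); n*=np.sign(n@(a-cen))
    P=[]
    for s in np.linspace(.08,.92,50):
        if i==2 and .3<s<.7: continue
        p=a+s*(b-a); t=np.arange(-5,5.01,.25); q=p+t[:,None]*n
        v=mc(g,[q[:,1],q[:,0]],order=1); bg=np.median(v[-6:]); 
        # outermost departure from bench
        k=np.where(abs(v-bg)>6)[0]
        if len(k): P.append(q[k[-1]])
    P=np.array(P,np.float32); l=cv2.fitLine(P,cv2.DIST_HUBER,0,.01,.01).ravel(); r=(P-l[2:])@[-l[1],l[0]]
    L.append(np.cross([l[2],l[3],1],[l[2]+l[0],l[3]+l[1],1])); print(i,len(P),abs(r).mean().round(2))
K=[]
for i in range(4):
    x=np.cross(L[i-1],L[i]); K.append(x[:2]/x[2])
print(np.round(K,1).tolist())
W=np.array([unproj(f,k,.007)[:2] for k in K]); print(W.round(4).tolist())
print("sides",[np.linalg.norm(W[i]-W[(i+1)%4]).round(4) for i in range(4)])
ey=(W[0]+W[1]-W[2]-W[3]); ey/=np.linalg.norm(ey); ex=np.array([ey[1],-ey[0]]); c=W.mean(0)+.004*ex
print("slot",c.round(4),"ydir",ey.round(4),np.degrees(np.arctan2(ey[1],ey[0])).round(2), np.degrees([np.arctan2(*(W[0]-W[3])[::-1]),np.arctan2(*(W[1]-W[2])[::-1]),np.arctan2(*(W[1]-W[0])[::-1]),np.arctan2(*(W[2]-W[3])[::-1])]).round(2))
for y in (.07,-.07): 
    p=np.append(c+y*ey,.138); print("upright top px",proj(f,p).round(1))
E
python3 st.py
```

```text
0 50 0.14
1 50 0.22
2 26 0.3
3 50 0.07
[[287.2, 139.1], [367.9, 141.0], [360.2, 267.6], [287.2, 265.8]]
[[0.5092, 0.0659], [0.6102, 0.0635], [0.6065, -0.1055], [0.5046, -0.1027]]
sides [np.float64(0.101), np.float64(0.169), np.float64(0.1019), np.float64(0.1686)]
slot [ 0.5616 -0.0198] ydir [0.0245 0.9997] 88.6 [88.45 88.74 -1.38 -1.58]
upright top px [335.8 156.1]
upright top px [330.4 298.7]
```

Call:
apply_moves:
  claw: [0.06,0.06,0.06,0.06,0.06,0.06,0.06,0.06,0.06,0.06,0.06,0.06,0.06,0.06]
  xyz:
    - [0.0375,-0.0028,0]
    - [0.0375,-0.0028,0]
    - [0.0375,-0.0028,0]
    - [0.0375,-0.0028,0]
    - [0.0375,-0.0028,0]
    - [0.0375,-0.0028,0]
    - [0.0375,-0.0028,0]
    - [0.0375,-0.0028,0]
    - [0,0,0.03]
    - [0,0,0.03]
    - [0,0,0.03]
    - [0,0,0.02]
    - [0,0,0]
    - [0,0,0]
  twist:
    - [0,0,0]
    - [0,0,0]
    - [0,0,0]
    - [0,0,0]
    - [0,0,0]
    - [0,0,0]
    - [0,0,0]
    - [0,0,0]
    - [0,0,-0.086]
    - [0,0,-0.086]
    - [0,0,0]
    - [0,0,0]
    - [0,0,0]
    - [0,0,0]

```text
clock: 5.85
position: [0.5246, 0.2898, 0.2019]
tool_rot: [3.142, -0.0, 1.744]
force: [-0.0, -0.9, 1.2]
grip_width: 0.0601
finger_force: 0.0
```

```bash
python3 - <<'E'
from h import *
f=bot.grab_frame("wrist"); s=bot.observe(); print(s["position"],s["tool_rot"])
b=[proj(f,[.5246+k*-.1712*.065+d,.2884+k*.985*.065,.142]) for k in(-1,1) for d in(-.012,.012)]
b=np.array(b); lo=b.min(0)-8; hi=b.max(0)+8; box=[max(0,int(lo[0])),max(0,int(lo[1])),int(hi[0]),int(min(480,hi[1]))]; print(box)
print(strip(f,box,.142))
cv2.imwrite("pics/c3.png",cv2.cvtColor(f["img"],cv2.COLOR_RGB2BGR))
E
```

```text
[0.5249887  0.2896905  0.20245493] [ 3.14048396e+00 -5.99054173e-04  1.74370850e+00]
[289, 148, 346, 366]
{'mid': array([0.5247, 0.2888]), 'dir': array([-0.169 ,  0.9856]), 'ang': np.float64(99.73), 'len': np.float64(0.1268), 'thick': np.float64(0.0046)}
```

Call:
apply_moves:
  claw: [0.06,0.06,0.06,0.06,0.06,0.0,0.0,0.0,0.0,0.0,0.0,0.0,0.0]
  xyz:
    - [-0.001,0,0.025]
    - [0,0,0.025]
    - [0,0,0.025]
    - [0,0,0.02]
    - [0,0,0]
    - [0,0,0]
    - [0,0,0]
    - [0,0,0]
    - [0,0,0]
    - [0,0,0]
    - [0,0,0]
    - [0,0,0]
    - [0,0,0]
  twist:
    - [0,0,0]
    - [0,0,0]
    - [0,0,0]
    - [0,0,0]
    - [0,0,0]
    - [0,0,0]
    - [0,0,0]
    - [0,0,0]
    - [0,0,0]
    - [0,0,0]
    - [0,0,0]
    - [0,0,0]
    - [0,0,0]
  force: 50

```text
clock: 7.2
position: [0.5257, 0.2882, 0.1071]
tool_rot: [3.14, -0.001, 1.743]
force: [-0.2, 0.6, 8.1]
grip_width: 0.0052
finger_force: 52.8
```

Call:
apply_moves:
  claw: [0.0,0.0,0.0,0.0,0.0,0.0,0.0,0.0,0.0]
  xyz:
    - [0,0,-0.01]
    - [0,0,-0.02]
    - [0,0,-0.02]
    - [0,0,-0.02]
    - [0,0,-0.03]
    - [0,0,-0.03]
    - [0,0,-0.02]
    - [0,0,0]
    - [0,0,0]
  twist:
    - [0,0,0]
    - [0,0,0]
    - [0,0,0]
    - [0,0,0]
    - [0,0,0]
    - [0,0,0]
    - [0,0,0]
    - [0,0,0]
    - [0,0,0]

```text
clock: 8.1
position: [0.5248, 0.2878, 0.2565]
tool_rot: [3.141, -0.0, 1.743]
force: [-1.2, 0.0, -2.0]
grip_width: 0.0053
finger_force: 51.5
```

```bash
python3 - <<'E'
from h import *
f=bot.grab_frame("wrist"); s=bot.observe(); print(s["position"],s["tool_rot"],s["grip_width"],s["force"])
save(f,"w4"); np.save("w4.npy",dict(f),allow_pickle=True)
g=bot.grab_frame("scene")
print([(np.round(d["position"],3).tolist(),round(d["score"],2)) for d in bot.find_in("scene","ruled_panel")],[(np.round(d["position"],3).tolist(),round(d["score"],2)) for d in bot.find_in("scene","narrow_panel")])
a=cv2.resize(f["img"],(400,300)); x,y=proj(g,s["position"]).astype(int); b=cv2.resize(g["img"][max(0,y-60):y+90,x-100:x+100],(400,300))
cv2.imwrite("pics/c4.png",np.hstack([a,b])[:,:,::-1])
E
```

```text
[0.52462709 0.28765503 0.25583905] [-3.14078533e+00  2.73317406e-04  1.74278626e+00] 0.005083518791562723 [ 0.68426077 -0.23566274 -1.65580587]
[([0.525, 0.271, 0.22], 0.93), ([0.628, -0.248, 0.002], 0.65)] [([0.434, 0.267, 0.09], 0.94)]
```

View pics/c4.png

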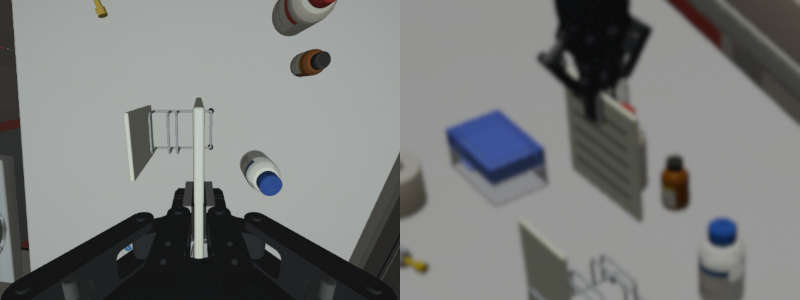

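Left half: the held panel's top edge runs from (198,107) to (198,255) in half scale. The narrow panel is still in the store. Right half: the panel hangs upright, held at mid-top. I'll measure its in-hand offset and lean.

```bash
python3 - <<'E'
from h import *
f=np.load("w4.npy",allow_pickle=True).item()
print(strip(f,(300,180,340,420),.291)); 
g=cv2.cvtColor(f["img"],cv2.COLOR_RGB2GRAY)
for r in (156,160,164,168,172,176,180,200,250,300): print(r,g[r,304:334].tolist())
th=1.743; ex=np.array([np.cos(th),np.sin(th),0]); ey=np.array([np.sin(th),-np.cos(th),0]); t=np.array([.5248,.2878,0])
for z in (.291,.161):
  for yy in (-.003,.003): print(z,proj(f,t+ex*.065+ey*yy+[0,0,z]).round(1))
E
```

```text
{'mid': array([0.5212, 0.3056]), 'dir': array([-0.1707,  0.9853]), 'ang': np.float64(99.83), 'len': np.float64(0.0878), 'thick': np.float64(0.0045)}
156 [169, 169, 169, 170, 170, 170, 169, 170, 170, 162, 135, 112, 108, 108, 107, 107, 120, 140, 163, 170, 169, 169, 169, 170, 169, 170, 169, 169, 169, 170]
160 [170, 170, 169, 170, 169, 170, 169, 170, 153, 104, 80, 79, 80, 78, 79, 79, 79, 79, 102, 156, 170, 170, 170, 170, 170, 170, 170, 169, 170, 169]
164 [169, 169, 169, 170, 169, 169, 170, 142, 97, 80, 79, 80, 79, 79, 78, 79, 80, 79, 79, 80, 144, 167, 169, 169, 170, 170, 170, 169, 169, 170]
168 [169, 170, 170, 169, 170, 170, 142, 97, 80, 79, 80, 80, 80, 80, 79, 79, 79, 79, 79, 79, 79, 137, 165, 170, 169, 169, 170, 169, 169, 169]
172 [170, 169, 170, 169, 170, 128, 127, 141, 154, 163, 165, 165, 164, 165, 164, 164, 164, 165, 165, 154, 142, 127, 120, 158, 170, 170, 169, 169, 170, 169]
176 [144, 143, 144, 143, 118, 153, 174, 183, 192, 197, 198, 198, 199, 198, 198, 198, 198, 199, 198, 192, 182, 171, 149, 126, 138, 143, 144, 143, 143, 119]
180 [153, 154, 153, 153, 135, 154, 172, 183, 191, 197, 198, 199, 199, 198, 198, 198, 198, 198, 199, 192, 181, 171, 143, 127, 147, 153, 153, 154, 153, 153]
200 [170, 170, 170, 170, 137, 146, 170, 182, 190, 197, 199, 198, 199, 199, 198, 199, 198, 198, 199, 191, 181, 170, 136, 146, 165, 169, 170, 170, 169, 169]
250 [170, 170, 170, 169, 170, 135, 164, 180, 188, 196, 199, 198, 198, 198, 198, 198, 198, 198, 198, 189, 178, 168, 129, 157, 169, 169, 170, 169, 169, 169]
300 [60, 61, 62, 53, 31, 48, 151, 176, 185, 195, 198, 198, 198, 198, 198, 198, 198, 198, 196, 186, 173, 155, 85, 23, 45, 58, 61, 61, 60, 60]
0.291 [309.1 170.4]
0.291 [328.7 170.4]
0.161 [313.6 155.1]
0.161 [322.5 155.1]
```

Call:
apply_moves:
  claw: [0.0,0.0,0.0,0.0,0.0,0.0,0.0,0.0,0.0,0.0,0.0,0.0,0.0,0.0]
  xyz:
    - [0,0,0]
    - [0,0,0]
    - [-0.0305,0.0044,0]
    - [-0.0305,0.0044,0]
    - [-0.0305,0.0044,0]
    - [-0.0305,0.0044,0]
    - [-0.0305,0.0044,0]
    - [-0.0305,0.0044,0]
    - [-0.0305,0.0044,0]
    - [-0.0305,0.0044,0]
    - [-0.0305,0.0044,0]
    - [-0.0305,0.0044,0]
    - [0,0,0]
    - [0,0,0]
  twist:
    - [0,0,0.0985]
    - [0,0,0.0985]
    - [0,0,0]
    - [0,0,0]
    - [0,0,0]
    - [0,0,0]
    - [0,0,0]
    - [0,0,0]
    - [0,0,0]
    - [0,0,0]
    - [0,0,0]
    - [0,0,0]
    - [0,0,0]
    - [0,0,0]

```text
clock: 9.7
position: [0.5612, -0.0186, 0.2558]
tool_rot: [-3.141, 0.0, 1.544]
force: [-0.3, 0.7, -0.7]
grip_width: 0.0053
finger_force: 51.4
```

```bash
python3 - <<'E'
from h import *
f=bot.grab_frame("wrist"); s=bot.observe(); print(s["position"],s["tool_rot"],s["grip_width"])
np.save("w5.npy",dict(f),allow_pickle=True)
c=np.array([.5616,-.0198]); ey=np.array([.0245,.9997])
p=proj(f,np.append(c+.07*ey,.138)); print("upright px",p)
x,y=p.astype(int); b=cv2.resize(f["img"][max(0,y-75):y+75,x-100:x+100],(800,600),interpolation=cv2.INTER_CUBIC); print(max(0,y-75),x-100)
cv2.imwrite("pics/c5.png",b[:,:,::-1])
E
```

```text
[ 0.56120229 -0.01767708  0.25582593] [-3.14074748e+00 -1.27367582e-04  1.54588611e+00] 0.0058717700316866135
upright px [318.49476792 148.49303387]
73 218
```

View pics/c5.png

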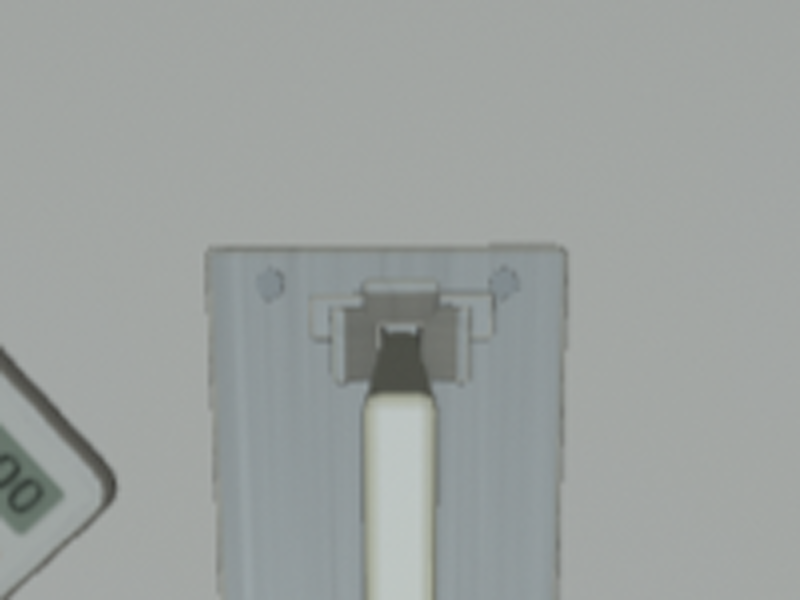

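The panel's lower end sits centred over the groove mouth: panel end at x about 401 of the crop, mouth spanning 333 to 470. I descend into the mouth.

Call:
apply_moves:
  claw: [0.0,0.0,0.0,0.0,0.0,0.0,0.0,0.0]
  xyz:
    - [-0.0012,0.0003,0.01]
    - [0,0,0.01]
    - [0,0,0.007]
    - [0,0,0.007]
    - [0,0,0.006]
    - [0,0,0.006]
    - [0,0,0]
    - [0,0,0]
  twist:
    - [0,0,0]
    - [0,0,0]
    - [0,0,0]
    - [0,0,0]
    - [0,0,0]
    - [0,0,0]
    - [0,0,0]
    - [0,0,0]

```text
clock: 10.55
position: [0.5617, -0.0194, 0.2103]
tool_rot: [3.142, 0.0, 1.546]
force: [-0.2, 0.9, -1.4]
grip_width: 0.0052
finger_force: 51.3
```

Call:
apply_moves:
  claw: [0.0,0.0,0.0,0.0,0.0,0.0,0.0,0.0,0.0]
  xyz:
    - [0,0,0.01]
    - [0,0,0.01]
    - [0,0,0.012]
    - [0,0,0.012]
    - [0,0,0.012]
    - [0,0,0.01]
    - [0,0,0.008]
    - [0,0,0.004]
    - [0,0,0]
  twist:
    - [0,0,0]
    - [0,0,0]
    - [0,0,0]
    - [0,0,0]
    - [0,0,0]
    - [0,0,0]
    - [0,0,0]
    - [0,0,0]
    - [0,0,0]

```text
clock: 11.45
position: [0.5615, -0.0194, 0.1319]
tool_rot: [-3.141, 0.0, 1.546]
force: [0.7, -0.5, -0.7]
grip_width: 0.0057
finger_force: 51.3
```

Call:
apply_moves:
  claw: [0.0,0.0,0.0,0.0]
  xyz:
    - [0,0,0.0015]
    - [0,0,0.0015]
    - [0,0,0.001]
    - [0,0,0]
  twist:
    - [0,0,0]
    - [0,0,0]
    - [0,0,0]
    - [0,0,0]

```text
clock: 11.85
position: [0.5626, -0.0195, 0.1304]
tool_rot: [3.139, -0.001, 1.546]
force: [-7.4, 1.2, 31.9]
grip_width: 0.0053
finger_force: 56.3
```

Call:
apply_moves:
  claw: [0.0,0.05,0.05,0.05,0.05,0.05,0.05,0.05,0.05,0.05,0.05,0.05,0.05]
  xyz:
    - [0,0,-0.002]
    - [0,0,0]
    - [0,0,0]
    - [0,0,0]
    - [0,0,0]
    - [0,0,-0.01]
    - [0,0,-0.02]
    - [0,0,-0.03]
    - [0,0,-0.04]
    - [0,0,-0.04]
    - [0,0,-0.04]
    - [0,0,0]
    - [0,0,0]
  twist:
    - [0,0,0]
    - [0,0,0]
    - [0,0,0]
    - [0,0,0]
    - [0,0,0]
    - [0,0,0]
    - [0,0,0]
    - [0,0,0]
    - [0,0,0]
    - [0,0,0]
    - [0,0,0]
    - [0,0,0]
    - [0,0,0]

```text
clock: 13.15
position: [0.5618, -0.0194, 0.3115]
tool_rot: [3.14, -0.0, 1.546]
force: [-0.5, -0.9, 0.3]
grip_width: 0.05
finger_force: 0.0
```

```bash
python3 - <<'E'
from h import *
f=bot.grab_frame("wrist"); s=bot.observe(); print(s["position"],s["tool_rot"],s["grip_width"])
save(f,"w6"); np.save("w6.npy",dict(f),allow_pickle=True)
p=[proj(f,[.5616+k*.0245*.065,-.0198+k*.065,.165]) for k in(-1,1)]; print(p)
b=np.array(p); lo=b.min(0)-15; hi=b.max(0)+15
print(strip(f,[int(lo[0]),max(0,int(lo[1])),int(hi[0]),int(min(480,hi[1]))],.165,180))
g=bot.grab_frame("scene")
print([(np.round(d["position"],3).tolist(),round(d["score"],2)) for d in bot.find_in("scene","ruled_panel")])
x,y=proj(g,[.56,-.02,.1]).astype(int); 
b=cv2.resize(g["img"][y-60:y+60,x-80:x+80],(400,300),interpolation=cv2.INTER_CUBIC)
cv2.imwrite("pics/c6.png",np.hstack([cv2.resize(f["img"],(400,300)),b])[:,:,::-1])
E
```

```text
[ 0.56140111 -0.01932663  0.31044799] [ 3.14155934e+00 -1.72908852e-04  1.54578908e+00] 0.04971865655568545
[array([317.43652412, 298.56472804]), array([317.26292193, 153.34337222])]
{'mid': array([ 0.5618, -0.0192]), 'dir': array([0.0249, 0.9997]), 'ang': np.float64(88.57), 'len': np.float64(0.1261), 'thick': np.float64(0.0035)}
[([0.558, -0.019, 0.114], 0.9), ([0.432, -0.004, 0.018], 0.35)]
```

View pics/c6.png

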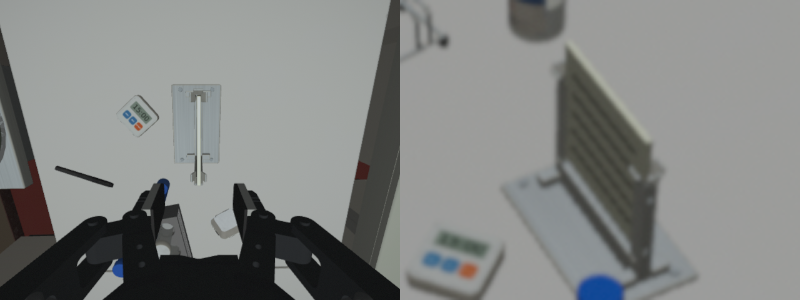

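The panel is home: top-edge middle at (0.5618,-0.0192), angle 88.6°, and the picture shows it upright between the uprights. Now to the rack.

Call:
apply_moves:
  claw: [0.06,0.06,0.06,0.06,0.06,0.06,0.06,0.06,0.06,0.06]
  xyz:
    - [-0.026,-0.0089,0]
    - [-0.026,-0.0089,0]
    - [-0.026,-0.0089,0]
    - [-0.026,-0.0089,0]
    - [-0.026,-0.0089,0]
    - [-0.026,-0.0089,0]
    - [-0.026,-0.0089,0]
    - [-0.026,-0.0089,0]
    - [0,0,0]
    - [0,0,0]
  twist:
    - [0,0,0]
    - [0,0,0]
    - [0,0,0]
    - [0,0,0]
    - [0,0,0]
    - [0,0,0]
    - [0,0,0]
    - [0,0,-0.1]
    - [0,0,-0.1]
    - [0,0,0]

```text
clock: 14.3
position: [0.4847, -0.2261, 0.3096]
tool_rot: [-3.14, -0.001, 1.746]
force: [0.3, 0.7, 0.1]
grip_width: 0.0601
finger_force: 0.0
```

```bash
python3 - <<'E'
from h import *
f=bot.grab_frame("wrist"); s=bot.observe(); print(s["position"],s["tool_rot"]); save(f,"w7")
for q in("full_tube","empty_tube_a","tube_holder"): print(q,[(np.round(d["position"],3).tolist(),round(d["score"],2),proj(f,d["position"]).round().tolist()) for d in bot.find_in("wrist",q)])
p=proj(f,[.483,-.245,.12]); print(p); x,y=p.astype(int)
g=cv2.cvtColor(f["img"],cv2.COLOR_RGB2GRAY); x0,y0=x-60,y-60
c=cv2.HoughCircles(cv2.GaussianBlur(g[y0:y+60,x0:x+60],(3,3),0),cv2.HOUGH_GRADIENT,1,30,param1=120,param2=14,minRadius=14,maxRadius=35)
for k in ([] if c is None else c[0]): print(k, (k[:2]+[x0,y0]), unproj(f,k[:2]+[x0,y0],.12))
F=240/np.tan(np.radians(f["vfov"])/2); V=np.array(f["view"]); print("exp r",F*.0175/-(V@[.483,-.245,.12,1])[2])
cv2.imwrite("pics/c7.png",np.hstack([cv2.resize(f["img"],(400,300)),cv2.resize(f["img"][y-75:y+75,x-100:x+100],(400,300))])[:,:,::-1])
E
```

```text
[ 0.48501023 -0.22545893  0.30970974] [-3.14055374e+00 -6.40275017e-04  1.74335514e+00]
full_tube [([0.408, -0.285, 0.113], 0.82, [236.0, 260.0]), ([0.484, -0.238, 0.115], 0.75, [316.0, 230.0]), ([0.479, -0.158, 0.116], 0.73, [324.0, 149.0])]
empty_tube_a [([0.497, -0.293, 0.108], 0.81, [319.0, 278.0]), ([0.485, -0.239, 0.12], 0.7, [316.0, 232.0]), ([0.505, -0.349, 0.105], 0.57, [317.0, 323.0])]
tube_holder [([0.484, -0.238, 0.122], 0.74, [315.0, 231.0]), ([0.49, -0.28, 0.053], 0.59, [315.0, 251.0])]
[313.24204411 237.21137603]
[62.5 57.5 15.8] [315.5 234.5] [ 0.48475484 -0.24181501  0.12      ]
exp r 17.35033396749736
```

View pics/c7.png

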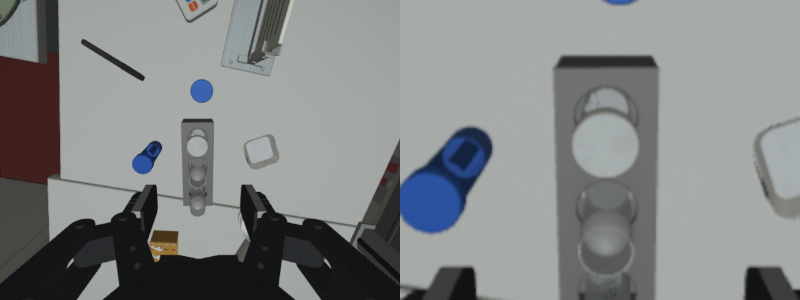

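The cap-up tube is at pixel (315.5,234), giving (0.485,-0.242), and the rack is aligned with the tool. The blue tubes are well clear. I descend and grip.

Call:
apply_moves:
  claw: [0.06,0.06,0.06,0.06,0.06,0.06,0.06,0.06,0.06,0.06,0.06,0.06,0.0,0.0,0.0,0.0,0.0]
  xyz:
    - [-0.008,-0.0015,0]
    - [-0.0077,-0.0014,0]
    - [0,0,0.03]
    - [0,0,0.03]
    - [0,0,0.03]
    - [0,0,0.03]
    - [0,0,0.03]
    - [0,0,0.03]
    - [0,0,0.03]
    - [0,0,0.018]
    - [0,0,0.01]
    - [0,0,0]
    - [0,0,0]
    - [0,0,0]
    - [0,0,0]
    - [0,0,0]
    - [0,0,0]
  twist:
    - [0,0,0]
    - [0,0,0]
    - [0,0,0]
    - [0,0,0]
    - [0,0,0]
    - [0,0,0]
    - [0,0,0]
    - [0,0,0]
    - [0,0,0]
    - [0,0,0]
    - [0,0,0]
    - [0,0,0]
    - [0,0,0]
    - [0,0,0]
    - [0,0,0]
    - [0,0,0]
    - [0,0,0]
  force: 40

```text
clock: 16.2
position: [0.4857, -0.2419, 0.0733]
tool_rot: [3.14, 0.001, 1.746]
force: [-1.8, -0.8, 7.5]
grip_width: 0.033
finger_force: 39.6
```

Call:
apply_moves:
  claw: [0.0,0.0,0.0,0.0,0.0,0.0,0.0,0.0,0.0,0.0,0.0,0.0,0.0,0.0,0.0,0.0,0.0,0.0,0.0]
  xyz:
    - [0,0,-0.005]
    - [0,0,-0.015]
    - [0,0,-0.025]
    - [0,0,-0.03]
    - [0,0,-0.03]
    - [0,0,-0.03]
    - [0,0,-0.03]
    - [0,0,-0.005]
    - [0,0,0]
    - [0.028,-0.00365,0]
    - [0.028,-0.00365,0]
    - [0.028,-0.00365,0]
    - [0.028,-0.00365,0]
    - [0.028,-0.00365,0]
    - [0.028,-0.00365,0]
    - [0.028,-0.00365,0]
    - [0.028,-0.00365,0]
    - [0,0,0]
    - [0,0,0]
  twist:
    - [0,0,0]
    - [0,0,0]
    - [0,0,0]
    - [0,0,0]
    - [0,0,0]
    - [0,0,0]
    - [0,0,0]
    - [0,0,0.1]
    - [0,0,0.1]
    - [0,0,0]
    - [0,0,0]
    - [0,0,0]
    - [0,0,0]
    - [0,0,0]
    - [0,0,0]
    - [0,0,0]
    - [0,0,0]
    - [0,0,0]
    - [0,0,0]

```text
clock: 18.1
position: [0.4616, -0.0166, 0.2428]
tool_rot: [3.141, -0.0, 1.547]
force: [-0.3, -0.5, -0.6]
grip_width: 0.0331
finger_force: 39.7
```

```bash
python3 - <<'E'
from h import *
s=bot.observe();print({k:np.round(s[k],3).tolist() for k in ("clock","qpos","position","tool_rot","grip_width","force")})
f=bot.grab_frame("scene");print([(np.round(d["position"],3).tolist(),round(d["score"],2)) for d in bot.find_in("scene","full_tube")])
E
```

```text
{'clock': 18.1, 'qpos': [-0.482, 0.269, 0.476, 2.017, -0.158, 0.889, 0.055], 'position': [0.462, -0.017, 0.243], 'tool_rot': [3.141, -0.0, 1.547], 'grip_width': 0.033, 'force': [-0.344, -0.495, -0.585]}
[([0.391, -0.302, 0.086], 0.9), ([0.464, -0.023, 0.24], 0.79), ([0.49, -0.307, 0.094], 0.71), ([0.471, -0.163, 0.08], 0.62), ([0.438, 0.265, 0.089], 0.32)]
```

Call:
apply_moves:
  claw: [0.0,0.0,0.0]
  xyz:
    - [0,0,0]
    - [0,0,0]
    - [0,0,0]
  twist:
    - [0,0.1,0]
    - [0,0.1,0]
    - [0,0,0]

```text
clock: 18.5
position: [0.4615, -0.0202, 0.2424]
tool_rot: [3.141, -0.202, 1.54]
force: [-0.5, 0.6, -0.5]
grip_width: 0.0333
finger_force: 39.7
```

```bash
python3 - <<'E'
from h import *
s=bot.observe();print({k:np.round(s[k],3).tolist() for k in ("clock","qpos","position","tool_rot","grip_width","force")}, R.from_euler("xyz",s["tool_rot"]).as_matrix()[:,2].round(3))
E
```

```text
{'clock': 18.5, 'qpos': [-0.285, 0.284, 0.422, 2.011, -0.399, 0.928, 0.342], 'position': [0.462, -0.02, 0.242], 'tool_rot': [3.141, -0.202, 1.54], 'grip_width': 0.033, 'force': [-0.492, 0.638, -0.482]} [ 0.007  0.201 -0.98 ]
```

Call:
apply_moves:
  claw: [0.0,0.0,0.0,0.0,0.0,0.0,0.0,0.0]
  xyz:
    - [0,0,0]
    - [0,0,0]
    - [0,0,0]
    - [0,0,0]
    - [0,0,0]
    - [0,0,0]
    - [0,0,0]
    - [0,0,0]
  twist:
    - [0,0.08,0]
    - [0,0.08,0]
    - [0,0.08,0]
    - [0,0.08,0]
    - [0,0.08,0]
    - [0,0.08,0]
    - [0,0.06,0]
    - [0,0,0]

```text
clock: 19.3
position: [0.461, -0.0182, 0.2411]
tool_rot: [-3.137, -0.739, 1.54]
force: [0.2, -0.6, 0.2]
grip_width: 0.0334
finger_force: 39.7
```

```bash
python3 - <<'E'
from h import *
s=bot.observe();print({k:np.round(s[k],3).tolist() for k in ("clock","qpos","position","tool_rot","grip_width","force")}); M=R.from_euler("xyz",s["tool_rot"]).as_matrix()
z=M[:,2]; print(z.round(3), "tilt",np.degrees(np.arccos(-z[2])).round(1)); mid=s["position"]+.0103*z; tgt=np.array([.4618,-.0172,.135]); print("mid",mid.round(3),"tool shift",(M.T@(tgt-mid)).round(4))
E
```

```text
{'clock': 19.3, 'qpos': [0.142, 0.47, 0.302, 1.972, -0.859, 1.245, 0.92], 'position': [0.461, -0.018, 0.241], 'tool_rot': [-3.137, -0.739, 1.54], 'grip_width': 0.033, 'force': [0.16, -0.569, 0.17]}
[ 0.016  0.674 -0.739] tilt 42.4
mid [ 0.461 -0.011  0.233] tool shift [-0.0707  0.0012  0.0688]
```

Call:
apply_moves:
  claw: [0.0,0.0,0.0,0.0,0.0,0.0,0.0,0.0,0.0,0.0]
  xyz:
    - [-0.009,0,0.008]
    - [-0.009,0,0.009]
    - [-0.01,0,0.01]
    - [-0.01,0,0.01]
    - [-0.01,0,0.01]
    - [-0.008,0,0.008]
    - [-0.004,0.001,0.003]
    - [0,0,0]
    - [0,0,0]
    - [0,0,0]
  twist:
    - [0,0,0]
    - [0,0,0]
    - [0,0,0]
    - [0,0,0]
    - [0,0,0]
    - [0,0,0]
    - [0,0,0]
    - [0,0,0]
    - [0,0,0]
    - [0,0,0]

```text
clock: 20.3
position: [0.4626, -0.0222, 0.1594]
tool_rot: [3.141, -0.74, 1.546]
force: [-0.2, -1.0, -1.3]
grip_width: 0.0334
finger_force: 39.7
```

```bash
python3 - <<'E'
from h import *
s=bot.observe();print({k:np.round(s[k],3).tolist() for k in ("clock","qd","position","tool_rot","grip_width","force")}); M=R.from_euler("xyz",s["tool_rot"]).as_matrix()
z=M[:,2]; mid=s["position"]+.0103*z; d=mid[:2]-[.5617,-.0195]; print("tilt",np.degrees(np.arccos(-z[2])).round(1),"mid",mid.round(3),"stand x,y",[d@[.9997,-.0245],d@[.0245,.9997]],"zx",z@[.9997,-.0245,0])
for c in("scene","top"):
    f=bot.grab_frame(c); cap=s["position"]-.0467*z; foot=s["position"]+.0673*z
    print(c,"cap,foot px",proj(f,cap).round(),proj(f,foot).round())
    for q in("full_tube","ruled_panel","narrow_panel","timer","empty_tube_a"): print(q,[(np.round(e["position"],3).tolist(),round(e["score"],2)) for e in bot.find_in(c,q)])
    x,y=proj(f,mid).astype(int); b=cv2.resize(f["img"][y-75:y+75,x-100:x+100],(400,300),interpolation=cv2.INTER_CUBIC); globals()[c]=b
cv2.imwrite("pics/c8.png",np.hstack([scene,top])[:,:,::-1])
E
```

```text
{'clock': 20.3, 'qd': [0.0, -0.004, -0.001, 0.002, 0.002, -0.001, 0.001], 'position': [0.463, -0.022, 0.159], 'tool_rot': [3.141, -0.74, 1.546], 'grip_width': 0.033, 'force': [-0.181, -1.002, -1.312]}
tilt 42.4 mid [ 0.463 -0.015  0.152] stand x,y [np.float64(-0.0989545329342653), np.float64(0.0018601489561783594)] zx 0.0009384749347455963
scene cap,foot px [299. 225.] [282. 231.]
full_tube [([0.473, -0.165, 0.083], 0.89), ([0.39, -0.3, 0.088], 0.58)]
ruled_panel [([0.559, -0.046, 0.054], 0.45)]
narrow_panel [([0.436, 0.263, 0.09], 0.94)]
timer [([0.43, -0.006, 0.017], 0.94)]
empty_tube_a [([0.498, -0.36, 0.098], 0.92), ([0.428, -0.006, 0.019], 0.69), ([0.489, -0.306, 0.097], 0.57)]
top cap,foot px [344. 269.] [311. 270.]
full_tube [([0.456, -0.016, 0.172], 0.96)]
ruled_panel [([0.555, -0.018, 0.136], 0.79), ([0.634, 0.231, 0.082], 0.43)]
narrow_panel [([0.436, 0.269, 0.124], 0.69)]
timer [([0.431, 0.003, 0.016], 0.96), ([0.462, -0.016, 0.171], 0.16)]
empty_tube_a []
```

```bash
python3 -c "
from workcell import bot
print(bot.job_done())"
```

```text
the job is handed in; nothing more can be done
None
```

I handed the job in at about 20.5 s. The ruled panel is home in the stand and let go, and the full tube is held still 99 mm in front of its middle, cap end up and leaning 42° along its face; no verdict was shown, and I took the tube's lean and height from the gripper's pose rather than viewing a final picture.

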